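Refit the toppled ceramic column on a desk lamp's stem

ROBOT

A 6-joint arm with a two-finger parallel gripper is mounted at the origin on the work surface. World frame = base frame: x ahead of the robot, y to its left, z up, the work surface at z = 0. Lengths are in m, angles in rad, forces in N, time in s.
With the tool pointing down it reaches from about 0.35 to 0.85 m from the base axis. Payload 8.1 kg.
Tool frame: the origin (TCP) lies between the finger pads; the fingertips stand 19 mm ahead of it and the grasp point (between the pads) is the TCP; z points along the fingers, y is the line along which they close (so a half turn about z gives the same grasp; the last joint's range is limited). The gripper opens to 93 mm and grips with 3 to 60 N. Pads are 15 mm wide; open, the fingers measure 128 mm over their backs; the gripper's body (75 mm by 188 mm) begins 65 mm behind the grasp point.
Start: joints at [1.136, 0.13, 1.488, -0, 1.523, -0.085], TCP at [0.206, 0.564, 0.238] pointing down, gripper open.
Joint ranges: [-2.96, 2.96], [-0.89, 2.26], [0.02, 2.5], [-1.34, 4.48], [0, 2.73], [-2.66, 2.66]. Speed limits (rad/s): [2.39, 2.39, 2.79, 3.14, 3.14, 3.14].

INTERFACE

Orientations are given as a unit quaternion [w, x, y, z].
In Python, from bench import robot gives the robot as it stands. Calls block until the motion is done:
- robot.move_to(position, orientation): joint-space move of the TCP to a pose.
- robot.line_to(position, frame=None, feed=0.15, stop_force=None): straight line of the TCP; frame=None keeps the orientation; feed is the mean speed in m/s. With stop_force (N) it stops when the force on the tool has changed by that much, and returns True; else False.
- robot.move_joints(angles): joint-space move.
- robot.set_gripper(opening, newtons=None): opening from 0.0 (shut) to 1.0 (fully open); newtons is the grip in N (None keeps the last); returns when the fingers have stopped.
- robot.sleep(seconds).
- robot.solve_ik(position, orientation): joint angles nearest the present ones, or None.
- robot.get_obs(): the state.
- robot.camera(name): name is "side" or "top"; returns a dict with "img" (480x640x3 uint8, blue, green, red), "fx", "fy", "cx", "cy" (pixels), "world_to_cam" (4x4, takes a point from world to camera coordinates). Camera axes: x right, y down, z forward; pixel columns grow to the right and rows downward; lengths in m; the calibration is good to about 2 mm. A picture is of the moment at which its call begins. There is no depth.
A pose or a line that the arm cannot do raises robot.PlanningError and nothing moves.
- robot.job_done(): hands the job in; it is judged then, once.
The state is a dict: "time_s": time; "joint_positions": joint angles; "qvel": joint speeds; "tau": joint torques, N m; "tool_pos": TCP position; "ee_rot": TCP orientation; "ft_force": force on the tool from outside, world axes, zero at the start; "ft_torque": the same for the moment, N m; "gripper_width": opening from 0.0 (shut) to 1.0 (fully open); "grip_force": force on a finger pad.
Only numpy, scipy, OpenCV 4.12 (cv2) and the standard library are available. Lean on these libraries where they do the work, as an engineer would, in place of code of your own. Each camera call takes 0.05 s, during which the arm holds its last target. There are 200 camera calls.

TASK

The desk lamp was taken apart for cleaning: stand its toppled blue ceramic column up, square foot down, and slide it over the bare upright stem of the brass lamp base until its foot sits fully home, flat on the base. Ceramic chips, so keep hold of it and lower it gently all the way down the stem rather than letting it drop, then let go. Leave the other things on the desk where they are.

Things in the scene. Friction and masses are not known exactly. Their poses are not given: they have to be found in the camera images.
- column: Blue ceramic lamp column, 0.36 to 0.6 kg, 130 mm long: square foot 76 x 76 x 18 mm, then a round tube of 46 mm outer diameter (white ring where they meet). Straight bore of 32 mm diameter right through, open at both ends. Origin: centre of the foot's underside; z along the bore from foot to round end; x, y parallel to the foot's sides. Starts toppled, z pointing away from the robot's side.
- column_top (a point): Centre of the column's round end, on its axis, 130 mm from the foot's underside. At the start the column rests on one side of its foot (its +x side down) and on this end's rim, so z dips 7.6 degrees below level and the foot's origin is 40 mm above the desk. The foot keeps it from rolling. Pinched lightly (12 N) near this end, the glazed tube can turn between the finger pads.
- lamp_base: Heavy lamp base, does not move: brass disc of 140 mm diameter, 18 mm thick, with a bare upright steel stem of 28 mm diameter at its centre; the stem's topmost 14 mm taper to 14 mm diameter. Origin: centre of the disc's underside, on the desk; z up. Stands left or right of the middle, the column lies on the other side.
- seat (a point): Centre of the disc's flat top face (the flat is 120 mm in diameter), on the stem's axis, 18 mm above the desk; the column's foot underside belongs here. With the column home the stem's tip stands 12 mm above the column's round end.
- stem_tip (a point): Top of the stem, on its axis, 160 mm above the desk.
- shade: Loose cream lampshade standing on its wide rim, 150 mm diameter below, 100 mm above, 120 mm tall; not to be disturbed. Origin: centre of its lower rim.
- mug: Loose white mug, 82 mm diameter, 95 mm tall, handle at its +y; not to be disturbed. Origin: centre of its underside.
- paperweight: Loose green glass dome paperweight, 76 mm diameter, 40 mm high; not to be disturbed. Origin: centre of its underside.
- case: Loose brown spectacles case, 62 x 160 x 36 mm high, long side along its y; not to be disturbed. Origin: centre of its underside.
Things that resemble listed ones, but are neither listed nor needed, are in the scene too. Leave any orange, pink or turquoise look-alike of the lamp_base alone.

How it is judged:
By the outcome, as a careful person would: the job done as asked, in the order asked, and still so for the second after the job is handed in, with the robot touching nothing.
It also fails if it takes over 61 s, if anything falls off the work surface, if the arm or the gripper's body presses on something with over 40 N, if the wrist force passes 120 N, or if a joint passes its speed limit or range.

## Working session

There is one attempt and no reset: what is moved stays moved. The work goes in short steps, each a Python script; the robot and the scene stay as the last script left them, time stands still between calls to the robot, and variables do not carry over. Pictures are saved under pics/ and viewed, at most 10 in all, crops included, and the job is handed in when it is done.

```bash
ls; mkdir -p pics
python3 - <<'E'
from bench import robot
import cv2,numpy as np
np.set_printoptions(precision=4,suppress=True)
for n in("top","side"):
    c=robot.camera(n);cv2.imwrite(f"pics/{n}0.png",c["img"]);print(n,c["fx"],c["fy"],c["cx"],c["cy"]);print(np.array(c["world_to_cam"]))
print(robot.get_obs())
E
```

```text
pics
top 502.66912590055466 502.66912590055466 310.69569066325624 244.39453161180967
[[ 0.024  -0.9997 -0.0075 -0.0018]
 [-0.9958 -0.0232 -0.089   0.5678]
 [ 0.0888  0.0096 -0.996   1.6393]
 [ 0.      0.      0.      1.    ]]
side 501.24442752291804 501.24442752291804 328.7575274897927 243.4489294319019
[[ 0.841  -0.5409  0.0125 -0.4756]
 [-0.3294 -0.5303 -0.7812  0.2568]
 [ 0.4292  0.6529 -0.6241  1.298 ]
 [ 0.      0.      0.      1.    ]]
{'time_s': 0.1, 'joint_positions': array([ 1.1356,  0.1311,  1.4892,  0.    ,  1.523 , -0.0854]), 'qvel': array([ 0.0015, -0.0003, -0.0033,  0.0003,  0.0023, -0.0009]), 'tau': array([  0.0004, -56.1346, -49.3094,   0.077 ,   0.0291,  -0.    ]), 'tool_pos': array([0.2054, 0.5632, 0.2367]), 'ee_rot': array([-0.0002,  0.174 ,  0.9847, -0.0008]), 'ft_force': array([-0.4561,  0.7214,  0.048 ]), 'ft_torque': array([-0.0203, -0.0075, -0.0145]), 'grip_force': 0.0, 'gripper_width': 1.0009234828750908}
```

View pics/top0.png

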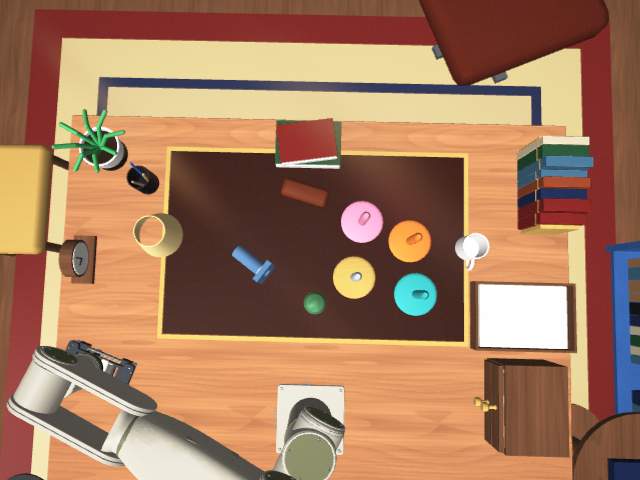

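View pics/side0.png

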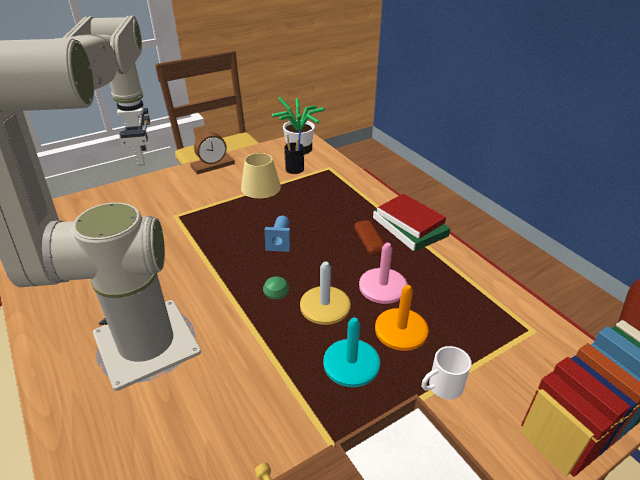

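The top view shows the toppled blue column: foot near (262,272), round end near (237,252). The brass base is at (354,277) with a grey stem, and the paperweight at (314,303) sits between the two. The side view agrees, with the bore facing the robot at (278,241) and the stem tip near (325,265). Next I'll measure both.

```bash
cat > h.py <<'E'
import cv2,numpy as np
from bench import robot
from scipy.spatial.transform import Rotation as R
np.set_printoptions(precision=4,suppress=True)
def ray(c,uv):
    M=np.array(c["world_to_cam"]);r=M[:3,:3]
    d=r.T@np.array([(uv[0]-c["cx"])/c["fx"],(uv[1]-c["cy"])/c["fy"],1.]);return -r.T@M[:3,3],d
def onz(c,uv,z):
    o,d=ray(c,uv);return o+d*(z-o[2])/d[2]
def proj(c,p):
    M=np.array(c["world_to_cam"]);q=M[:3,:3]@p+M[:3,3];return np.array([c["fx"]*q[0]/q[2]+c["cx"],c["fy"]*q[1]/q[2]+c["cy"]])
def mid(c1,a,c2,b):
    o1,d1=ray(c1,a);o2,d2=ray(c2,b);t=np.linalg.lstsq(np.stack([d1,-d2],1),o2-o1,rcond=None)[0]
    p,q=o1+t[0]*d1,o2+t[1]*d2;return (p+q)/2,np.linalg.norm(p-q)
def blue(c,roi):
    x0,y0,x1,y1=roi;h=cv2.cvtColor(c["img"],cv2.COLOR_BGR2HSV);m=np.zeros(h.shape[:2],np.uint8)
    m[y0:y1,x0:x1]=cv2.inRange(h,(98,90,50),(125,255,255))[y0:y1,x0:x1]
    return m
def q_of(Rm): x=R.from_matrix(Rm).as_quat();return [x[3],x[0],x[1],x[2]]
E
python3 - <<'E'
from h import *
t=robot.camera("top");s=robot.camera("side")
def ell(c,roi):
    x0,y0,x1,y1=roi;h=cv2.cvtColor(c["img"],cv2.COLOR_BGR2HSV)[y0:y1,x0:x1]
    m=cv2.inRange(h,(18,90,100),(32,255,255));k=max(cv2.findContours(m,0,1)[0],key=cv2.contourArea)
    e=cv2.fitEllipse(cv2.convexHull(k));return np.array(e[0])+[x0,y0],e
a,e1=ell(t,(328,252,380,303));b,e2=ell(s,(295,285,355,325))
print(a,e1,b,e2,onz(t,a,.012),onz(s,b,.012))
# blue in top
m=blue(t,(220,230,285,295));ys,xs=np.nonzero(m);P=np.array([onz(t,(x,y),.031)[:2] for x,y in zip(xs,ys)])
_,w,v=np.linalg.svd(P-P.mean(0),full_matrices=False);d=v[0]*np.sign(v[0][1]);n=np.array([-d[1],d[0]])
u=(P-P.mean(0))@d;vv=(P-P.mean(0))@n
print(len(P),P.mean(0),d,u.min(),u.max())
for lo in np.arange(-.08,.09,.01):
    k=(u>=lo)&(u<lo+.01)
    if k.any():print(round(lo,3),vv[k].min(),vv[k].max(),(vv[k].min()+vv[k].max())/2)
E
python3 - <<'E'
import cv2
t=cv2.imread("pics/top0.png")[230:310,220:390];s=cv2.imread("pics/side0.png")[205:325,250:365]
a=cv2.resize(t,(680,320),interpolation=0);b=cv2.resize(s,(230*1,240),interpolation=0)
import numpy as np
o=np.zeros((570,690,3),'uint8');o[:320,:680]=a;o[325:565,:230]=b
cv2.imwrite("pics/crop1.png",o)
E
```

```text
[353.6086 277.0747] ((25.60860252380371, 25.07468032836914), (41.6096076965332, 41.827144622802734), 133.5834503173828) [324.6446 304.7538] ((29.644575119018555, 19.753826141357422), (38.662845611572266, 50.403785705566406), 89.61756134033203) [ 0.4634 -0.1331  0.012 ] [ 0.4607 -0.1416  0.012 ]
651 [0.4991 0.2002] [0.594  0.8045] -0.06120496219907007 0.07795132335143498
-0.07 -0.029314281489213695 0.03348358355903534 0.002084651034910824
-0.06 -0.03707000054558572 0.036954669694462934 -5.766542556139356e-05
-0.05 -0.03877910782346564 0.038414091700987876 -0.00018250806123888338
-0.04 -0.037330461725570016 0.03932072838866658 0.0009951333315482806
-0.03 -0.033292707677731535 0.03675279434233558 0.0017300433323020233
-0.02 -0.02117799786099889 0.021326102180353863 7.405215967748631e-05
-0.01 -0.021744940228391837 0.02166961919180447 -3.7660518293684137e-05
-0.0 -0.02142622666993136 0.021111615623451558 -0.000157305523239901
0.01 -0.021993661677782148 0.019994965279466325 -0.0009993481991579112
0.02 -0.021674845274070802 0.02145527495193633 -0.00010978516106723533
0.03 -0.020219899734588404 0.019779184468118508 -0.000220357633234948
0.04 -0.021355650781672945 0.021240594548259762 -5.7528116706591706e-05
0.05 -0.02192385459228538 0.02158480342525955 -0.0001695255835129153
0.06 -0.021604556905445445 0.021025577189327713 -0.0002894898580588657
0.07 -0.017553927263880897 0.019906478706694233 0.001176275721406668
```

View pics/crop1.png

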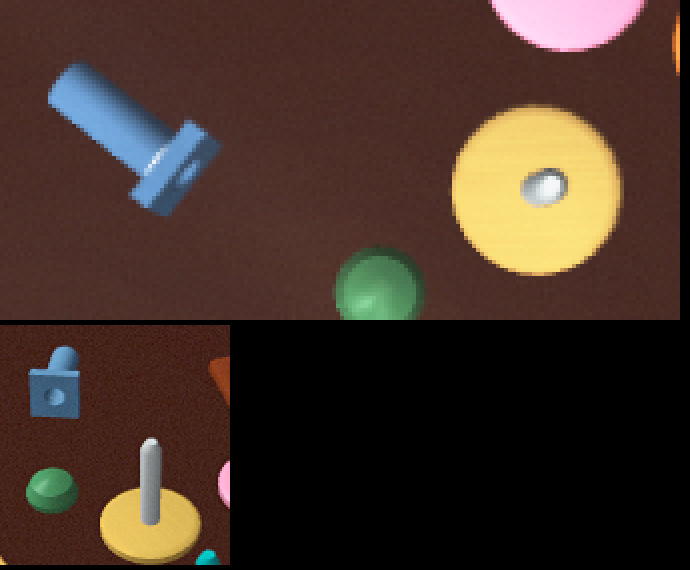

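Run:
```python
from h import *
t=robot.camera("top");s=robot.camera("side")
def stem(c,roi):
    x0,y0,x1,y1=roi;h=cv2.cvtColor(c["img"],cv2.COLOR_BGR2HSV)[y0:y1,x0:x1]
    m=cv2.inRange(h,(0,0,90),(180,60,255));ys,xs=np.nonzero(m);return xs+x0,ys+y0
x,y=stem(t,(340,262,372,292));print("top stem",x.min(),x.max(),y.min(),y.max(),x.mean(),y.mean())
x2,y2=stem(s,(310,255,340,312));print("side",[(r,x2[y2==r].min(),x2[y2==r].max()) for r in range(y2.min(),y2.max()+1,3)])
for P in ([.4634,-.1331],[.4607,-.1416],[.462,-.137]):
    print(P,[proj(c,np.array(P+[z])) for c in(t,s) for z in(.018,.16)])
print(onz(t,(x.mean(),y.mean()),.16))
d=np.array([.594,.8045]);c0=np.array([.4991,.2002])
for u,z in((.078,.0456),(-.0612,.0023)):
    e=c0+u*d;uv=proj(t,np.r_[e,.031]);p=onz(t,uv,z);print(p, (p[:2]-c0)@d,(p[:2]-c0)@[-d[1],d[0]])
# side-view bore centre of foot
h=cv2.cvtColor(s["img"],cv2.COLOR_BGR2HSV);m=cv2.inRange(h,(98,90,30),(125,255,255));m[:215]=0;m[256:]=0;m[:,:260]=0;m[:,295:]=0
k=max(cv2.findContours(m,0,1)[0],key=cv2.contourArea);print(cv2.boundingRect(k))
org=np.array([0,0,.04]);org[:2]=c0+(-.0612+.005)*d;print("pred",[proj(s,org+np.r_[38*a*np.array([d[1],-d[0]])*1e-3+.0050*b*d,.0377*b]) for a in(-1,1) for b in(-1,1)],proj(s,org))
```

```text
top stem 350 361 272 281 355.625 276.4125
side [(261, np.int64(324), np.int64(326)), (264, np.int64(321), np.int64(328)), (267, np.int64(320), np.int64(329)), (270, np.int64(320), np.int64(330)), (273, np.int64(320), np.int64(329)), (276, np.int64(320), np.int64(329)), (279, np.int64(320), np.int64(329)), (282, np.int64(320), np.int64(329)), (285, np.int64(320), np.int64(329)), (288, np.int64(320), np.int64(329)), (291, np.int64(320), np.int64(329)), (294, np.int64(320), np.int64(329)), (297, np.int64(320), np.int64(329)), (300, np.int64(320), np.int64(329)), (303, np.int64(321), np.int64(328))]
[0.4634, -0.1331] [array([353.7366, 277.0252]), array([357.3899, 275.8835]), array([323.8515, 301.0048]), array([324.1996, 262.4553])]
[0.4607, -0.1416] [array([356.297 , 277.9049]), array([360.1894, 276.8448]), array([324.6658, 303.2254]), array([325.0711, 264.6286])]
[0.462, -0.137] [array([354.9105, 277.4776]), array([358.6734, 276.3779]), array([324.1753, 302.043 ]), array([324.5462, 263.4711])]
[ 0.4617 -0.1278  0.16  ]
[0.5443 0.2606 0.0456] 0.07544551502587508 -0.0005106646698263897
[0.4635 0.1537 0.0023] -0.0585913381448884 0.0010038408235628245
(264, 216, 26, 36)
pred [array([264.0299, 249.9097]), array([262.9083, 229.0939]), array([287.7753, 251.118 ]), array([287.2516, 230.2893])] [275.4841 240.2319]
```

```bash
cat >> h.py <<'E'
C=np.cos(np.radians(7.6));S=np.sin(np.radians(7.6))
D=np.array([.594,.8045]);D/=np.linalg.norm(D);ORG=np.r_[.4664,.1559,.040]
BASE=np.array([.4632,-.1335]);SG=.070
def tool(colR,beta,flip):
    x,Z=colR[:,0],colR[:,2];z=np.cos(beta)*x-np.sin(beta)*Z;y=flip*colR[:,1];return np.stack([np.cross(y,z),y,z],1)
def colpick():
    Z=np.r_[D*C,-S];x=np.r_[-D*S,-C];return np.stack([x,np.cross(Z,x),Z],1)
def colup(psi): 
    x=np.array([np.cos(psi),np.sin(psi),0]);Z=np.array([0,0,1.]);return np.stack([x,np.cross(Z,x),Z],1)
E
python3 - <<'E'
from h import *
t=robot.camera("top")
for n,uv,z in(("turq",(415,295),.012),("pink",(361.5,222),.012),("orange",(409.5,241),.012),("green",(314,303),.01)):print(n,onz(t,uv,z))
Rp=colpick();g=ORG+SG*Rp[:,2];print("grasp",g)
for b in(0,15,25,35,45):
  for f in(1,-1):
    be=np.radians(b);T=tool(Rp,be,f)
    j=[robot.solve_ik(list(g+o),q_of(T)) for o in(np.zeros(3),-.1*T[:,2],np.array([0,0,.15]))]
    print(b,f,"pick",[x is not None for x in j],j[0])
    for ps in(0,-16,-30,-45):
        T2=tool(colup(np.radians(ps)),be,f);k=[robot.solve_ik([*BASE,z],q_of(T2)) for z in(.088,.26)]
        print("   ",ps,*k)
E
```

```text
turq [ 0.4091 -0.3367  0.012 ]
pink [ 0.6481 -0.1565  0.012 ]
orange [ 0.5879 -0.3174  0.012 ]
green [ 0.3747 -0.0038  0.01  ]
grasp [0.5076 0.2117 0.0307]
0 1 pick [True, True, True] [ 0.3497  0.3032  1.6927 -0.0769  1.2574 -2.1281]
    0 None None
    -16 None None
    -30 None None
    -45 [-2.4085  2.0983  2.4236  1.5609  1.5194  0.1907] None
0 -1 pick [True, True, True] [ 0.3497  0.3032  1.6927 -0.0769  1.2574  1.0134]
    0 None None
    -16 None None
    -30 None None
    -45 [ 0.3061  0.5017  2.4236  4.2426  1.4716 -1.7634] None
15 1 pick [True, True, True] [ 0.4244  0.528   1.4491 -0.1892  1.514  -2.037 ]
    0 None None
    -16 None None
    -30 None None
    -45 None None
15 -1 pick [True, True, True] [ 0.4244  0.528   1.4491 -0.1892  1.514   1.1046]
    0 None None
    -16 None None
    -30 None None
    -45 None None
25 1 pick [True, True, True] [ 0.462   0.6871  1.2805 -0.2496  1.6878 -2.0074]
    0 None None
    -16 None None
    -30 None None
    -45 None None
25 -1 pick [True, True, True] [ 0.462   0.6871  1.2805 -0.2496  1.6878  1.1342]
    0 None None
    -16 None None
    -30 None None
    -45 None None
35 1 pick [True, True, True] [ 0.4914  0.8519  1.1073 -0.308   1.8621 -1.9982]
    0 None None
    -16 None None
    -30 None None
    -45 None None
35 -1 pick [True, True, True] [ 0.4914  0.8519  1.1073 -0.308   1.8621  1.1434]
    0 None None
    -16 None None
    -30 None None
    -45 None None
45 1 pick [True, True, True] [ 0.5139  1.0217  0.9286 -0.3716  2.0358 -2.0093]
    0 None None
    -16 None None
    -30 None None
    -45 None [-0.0193 -0.8247  2.3839 -0.6024  1.0457 -0.6414]
45 -1 pick [True, True, True] [ 0.5139  1.0217  0.9286 -0.3716  2.0358  1.1323]
    0 None None
    -16 None None
    -30 None None
    -45 None [-0.0193 -0.8247  2.3839 -0.6024  1.0457  2.5002]
```

Run:
```python
from h import *
Rp=colpick();SG=.085;g=ORG+SG*Rp[:,2]
for b in(50,55,60,65,70):
  for f in(1,-1):
    be=np.radians(b);T=tool(Rp,be,f)
    j=[robot.solve_ik(list(g+o),q_of(T)) for o in(np.zeros(3),-.1*T[:,2],np.array([0,0,.15]))]
    print(b,f,"pick",[x is not None for x in j],j[0])
    for ps in(0,-16,-30,-45,-60,30):
        T2=tool(colup(np.radians(ps)),be,f);k=[robot.solve_ik([*BASE,z],q_of(T2)) for z in(.103,.26)]
        if k[0] is not None or k[1] is not None: print("   ",ps,*k)
# stand-up spots on desk
for b in(0,15,25,35):
  be=np.radians(b)
  for r in(.6,.7,.75):
    for a in (15,):
      T2=tool(colup(np.radians(a)),be,-1);o=r*np.array([np.cos(np.radians(a)),np.sin(np.radians(a))])
      print("stand",b,r,robot.solve_ik([*o,.06],q_of(T2)) is not None,robot.solve_ik([*o,.12],q_of(T2)) is not None)
```

```text
50 1 pick [True, True, True] [ 0.5299  1.1545  0.764  -0.4086  2.1496 -2.0291]
    -45 None [-0.0728 -0.7717  2.3181 -0.4954  1.0843 -0.7387]
    -60 [ 0.0425 -0.3499  2.3518 -0.7838  0.9393 -0.0662] [ 0.0425 -0.5668  2.198  -0.6518  1.2205 -0.3421]
50 -1 pick [True, True, True] [ 0.5299  1.1545  0.764  -0.4086  2.1496  1.1125]
    -45 None [-0.0728 -0.7717  2.3181 -0.4954  1.0843  2.4029]
    30 [-0.898  -0.3196  2.3293  0.7721  1.1461 -0.1877] [-0.898  -0.537   2.1787  0.6982  1.4206  0.0689]
55 1 pick [True, False, True] [ 0.5371  1.2473  0.6616 -0.4534  2.2389 -2.0549]
    0 None [-0.6555 -0.8246  2.3116  0.3885  1.1762 -2.289 ]
    -16 None [-0.4679 -0.8828  2.3407  0.122   1.0844 -1.7832]
    -30 None [-0.2867 -0.8387  2.3187 -0.1541  1.069  -1.301 ]
    -45 [-0.1243 -0.5387  2.4409 -0.5115  0.8029 -0.6317] [-0.1243 -0.7122  2.251  -0.3999  1.1304 -0.8252]
    -60 [-0.0185 -0.3569  2.3175 -0.6508  0.9459 -0.2148] [-0.0185 -0.5456  2.1497 -0.5459  1.2419 -0.4402]
55 -1 pick [True, False, True] [ 0.5371  1.2473  0.6616 -0.4534  2.2389  1.0867]
    0 None [-0.6555 -0.8246  2.3116 
[... 3889 characters left out ...]
3406 -0.4287  2.283  -0.0769  0.945   1.7881] [-0.3406 -0.557   2.079  -0.0651  1.2764  1.7619]
    -45 [-0.259  -0.3738  2.2436 -0.2088  0.9771  2.1885] [-0.259  -0.5068  2.0458 -0.1792  1.3019  2.1186]
    -60 [-0.1953 -0.2936  2.1825 -0.3034  1.0382  2.5494] [-0.1953 -0.4315  1.9932 -0.2668  1.3524  2.4509]
    30 [-0.6257 -0.2808  2.1723  0.3528  1.1274  0.2886] [-0.6257 -0.4193  1.9843  0.3204  1.4359  0.4006]
stand 0 0.6 True True
stand 0 0.7 True True
stand 0 0.75 True True
stand 15 0.6 False False
stand 15 0.7 True True
stand 15 0.75 True True
stand 25 0.6 False False
stand 25 0.7 True True
stand 25 0.75 True True
stand 35 0.6 True False
stand 35 0.7 True True
stand 35 0.75 True True
```

Run:
```python
from h import *
Rp=colpick();SG=.070;g=ORG+SG*Rp[:,2];be=np.radians(25);T=tool(Rp,be,-1);q=q_of(T)
robot.move_to(list(g+np.array([0.02,0.03,.22])),q);print(robot.get_obs()["time_s"])
robot.line_to(list(g-.09*T[:,2]),feed=.2)
hit=robot.line_to(list(g),feed=.08,stop_force=12)
o=robot.get_obs();print(hit,o["time_s"],o["tool_pos"],g,o["ft_force"])
c=robot.camera("side");d=robot.camera("top")
cv2.imwrite("pics/pick.png",np.hstack([cv2.resize(c["img"][140:300,190:380],(399,336)),cv2.resize(d["img"][180:340,190:380],(399,336))]))
```

```text
2.0167
False 4.1667 [0.5082 0.2121 0.0313] [0.5076 0.2117 0.0307] [ 0.6293 -0.4071  0.8078]
```

View pics/pick.png

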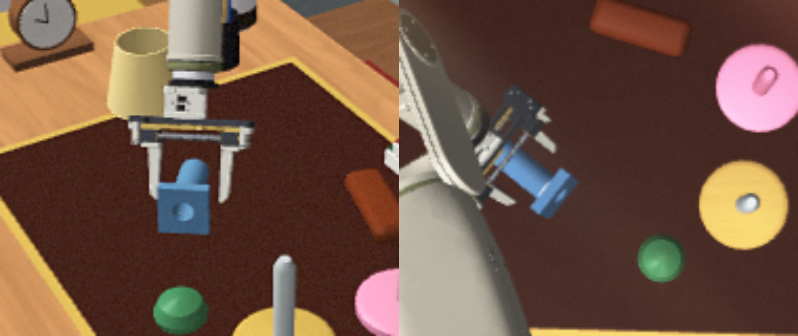

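The fingers straddle the tube evenly: the column is centred between the pads at about (185,190) in the side half. I'll grip, lift and turn it upright.

Run:
```python
from h import *
be=np.radians(25)
robot.set_gripper(0.0,50);o=robot.get_obs();print("w",o["gripper_width"]*93,o["grip_force"])
p=np.array(o["tool_pos"])
robot.line_to(list(p+[0,0,.13]),feed=.12)
print(robot.get_obs()["ft_force"],robot.get_obs()["ft_torque"])
a=np.radians(22);T=tool(colup(a),be,-1)
robot.move_to([.7*np.cos(a),.7*np.sin(a),.15],q_of(T))
o=robot.get_obs();print(o["time_s"],o["tool_pos"],o["gripper_width"]*93)
c=robot.camera("side");d=robot.camera("top")
cv2.imwrite("pics/up.png",np.hstack([cv2.resize(c["img"][100:260,210:400],(399,336)),cv2.resize(d["img"][140:300,170:360],(399,336))]))
```

```text
w 45.361456044581644 49.998535215854645
[ 0.7155  0.345  -4.3825] [ 0.6396 -0.4222 -0.0173]
8.7583 [0.6495 0.2626 0.1508] 45.467801153446615
```

View pics/up.png

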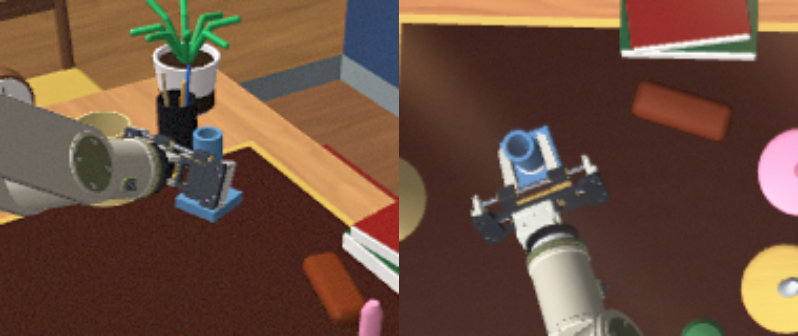

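The column is upright and held, with its round end at (208,130) and foot at (208,200) in the side half. I'll lower it to the desk, let go, and regrasp from above.

Run:
```python
from h import *
p=np.array(robot.get_obs()["tool_pos"])
robot.line_to([p[0],p[1],.082],feed=.1)
hit=robot.line_to([p[0],p[1],.062],feed=.02,stop_force=6)
o=robot.get_obs();print(hit,o["tool_pos"],o["ft_force"],o["ft_torque"])
robot.set_gripper(1.0);robot.sleep(.2)
T=R.from_quat(np.roll(o["ee_rot"],-1)).as_matrix()
p=np.array(o["tool_pos"])
robot.line_to(list(p-.12*T[:,2]),feed=.15)
robot.line_to(list(p-.12*T[:,2]+[0,0,.1]),feed=.2)
o=robot.get_obs();print(o["time_s"],o["tool_pos"])
c=robot.camera("side");d=robot.camera("top")
cv2.imwrite("pics/stand.png",np.hstack([cv2.resize(c["img"][100:260,210:400],(399,336)),cv2.resize(d["img"][140:300,170:360],(399,336))]))
cv2.imwrite("pics/ss.png",c["img"]);cv2.imwrite("pics/st.png",d["img"])
```

```text
True [0.6496 0.2625 0.0708] [-5.1946 -3.3566  6.3473] [ 0.0499  0.0711 -0.0769]Traceback (most recent call last):
  File "<stdin>", line 9, in <module>
bench.PlanningError: the arm cannot follow that straight line within its joint ranges
```

Run:
```python
from h import *
o=robot.get_obs();T=R.from_quat(np.roll(o["ee_rot"],-1)).as_matrix();p=np.array(o["tool_pos"]);print(p,o["gripper_width"])
for L in(.11,.1,.09,.08,.07,.06):
    try: robot.line_to(list(p-L*T[:,2]),feed=.15);print(L);break
    except robot.PlanningError: pass
p=np.array(robot.get_obs()["tool_pos"])
for up in((0,0,.12),(0.0,0,.08)):
    try: robot.line_to(list(p+up),feed=.2);print(up);break
    except robot.PlanningError: pass
o=robot.get_obs();print(o["time_s"],o["tool_pos"])
c=robot.camera("side");d=robot.camera("top")
cv2.imwrite("pics/stand.png",np.hstack([cv2.resize(c["img"][100:260,210:400],(399,336)),cv2.resize(d["img"][140:300,170:360],(399,336))]))
```

```text
[0.6477 0.2619 0.0681] 0.9999036411750701
0.08
12.125 [0.5808 0.2348 0.1026]
```

View pics/stand.png

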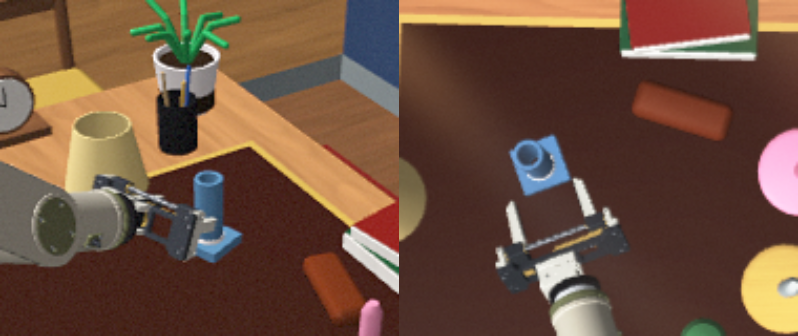

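The column stands on its own: bore at about (531,157) and foot near (540,165) in the top half. I'll locate its axis and move the arm above it.

Run:
```python
from h import *
a=np.radians(22)
def down(yaw): # tool z down, y tangential
    y=np.array([-np.sin(yaw),np.cos(yaw),0]);z=np.array([0,0,-1.]);return np.stack([np.cross(y,z),y,z],1)
robot.move_to([.42,.17,.30],q_of(down(a)))
o=robot.get_obs();print(o["time_s"],o["joint_positions"])
t=robot.camera("top");s=robot.camera("side")
m=blue(t,(205,190,265,245));k=max(cv2.findContours(m,0,1)[0],key=cv2.contourArea);print(cv2.boundingRect(k),cv2.contourArea(k))
mr=cv2.minAreaRect(k);print(mr)
V=t["img"][...,0].astype(float)
for r in range(200,238):print(r," ".join("%3d"%v for v in V[r,212:246]))
ms=blue(s,(280,170,340,230));
for r in (184,188,192,196,200):
    x=np.nonzero(ms[r])[0];print(r,x.min() if len(x) else 0,x.max() if len(x) else 0)
for p in([.6485,.262],):
    print([proj(c,np.array(p+[z])) for c in(t,s) for z in(0,.13)])
```

```text
14.5083 [ 0.2715 -0.2919  1.7768  0.0009  1.658  -1.6833]
(223, 205, 29, 28) 501.5
((236.46714782714844, 217.28465270996094), (25.118114471435547, 23.067657470703125), 70.01689147949219)
200  41  39  40  38  39  37  39  39  37  35  37  33  36  36  35  36  34  33  33  34  34  35  34  33  30  34  32  35  31  29  31  30  34  26
201  44  41  41  38  41  38  41  38  38  39  36  37  39  36  35  36  35  35  33  34  35  35  31  32  34  34  30  31  35  32  31  32  32  27
202  43  43  37  40  39  40  40  37  37  39  36  37  38  33  34  36  34  39  33  33  36  33  37  37  31  36  31  32  34  34  32  30  36  34
203  44  42  43  42  40  42  41  42  35  39  38  36  36  33  37  35  34  34  38  36  37  36  33  34  33  34  32  35  32  34  47  45  34  28
204  41  40  39  42  44  38  42  41  39  40  40  40  35  37  37  36  34  36  35  35  32  35  30  33  31  32  33  46  51  79 130 116  57  32
205  40  42  42  43  44  41  38  40  38  44  41  38  39  37  39  39  37  35  41  43  39  36  33  34  33  48  73 126 135 202 215 213 118  42
206  44  42  40  43  42  42  41  37  41  37  39  38  38  40  38  40  58  
[... 3883 characters left out ...]
 41  42  43  41  43  44  46  42  47  48  46  48  46  46  47  48  45  47  46  47  45  46  45  45  47  47
235  38  39  39  38  41  40  41  41  42  40  42  45  45  41  47  45  47  42  47  48  46  45  46  47  48  49  48  46  46  48  47  47  47  46
236  39  38  37  39  38  38  39  39  40  42  39  43  40  43  43  42  47  45  47  46  47  46  47  45  48  46  46  45  47  45  48  47  46  44
237  36  37  39  36  37  35  40  40  40  40  42  40  44  46  45  45  45  45  45  45  44  48  43  47  49  49  48  47  47  48  47  47  49  45
184 303 315
188 302 315
192 303 315
196 303 315
200 303 315
[array([237.2927, 219.537 ]), array([230.9267, 213.7838]), array([308.1143, 215.964 ]), array([307.5985, 184.0741])]
```

```bash
cat >> h.py <<'E'
def down(yaw):
    y=np.array([-np.sin(yaw),np.cos(yaw),0]);z=np.array([0,0,-1.]);return np.stack([np.cross(y,z),y,z],1)
E
python3 - <<'E'
from h import *
a=np.radians(22);q=q_of(down(a))
robot.move_to([.6505,.262,.24],q)
hit=robot.line_to([.6505,.262,.103],feed=.12,stop_force=10)
o=robot.get_obs();print(hit,o["tool_pos"]);f0=np.array(o["ft_force"])
robot.set_gripper(0.0,50)
o=robot.get_obs();print(o["tool_pos"],o["gripper_width"]*93,np.array(o["ft_force"])-f0)
robot.line_to([.6505,.262,.29],feed=.12)
b=np.arctan2(BASE[1],BASE[0])
robot.move_to([*BASE,.29],q_of(down(b)))
o=robot.get_obs();print(o["time_s"],o["tool_pos"],o["ft_force"])
s=robot.camera("side");t=robot.camera("top")
cv2.imwrite("pics/over.png",np.hstack([cv2.resize(s["img"][150:330,230:420],(399,378)),cv2.resize(t["img"][190:370,260:450],(399,378))]))
ms=blue(s,(290,150,370,262))
for r in range(176,270,4):
    x=np.nonzero(ms[r])[0]
    if len(x):print(r,x.min(),x.max(),len(x))
for z in(.187,.2,.3,.16):print(proj(s,np.r_[BASE,z]))
E
```

```text
False [0.6513 0.2623 0.1044]
[0.6504 0.2622 0.1029] 46.045356373727486 [ 0.8041  1.3707 -0.0836]
21.025 [ 0.4638 -0.1329  0.2903] [ 0.5259  0.6005 -4.7364]
212 317 318 2
216 317 320 4
220 317 320 4
224 317 324 8
228 317 324 8
232 317 324 8
236 317 334 16
240 317 336 20
244 307 338 32
248 308 340 28
252 309 342 21
256 311 344 34
260 313 343 31
[324.2887 254.6384]
[324.3239 250.7469]
[324.6108 219.085 ]
[324.2169 262.5668]
```

View pics/over.png

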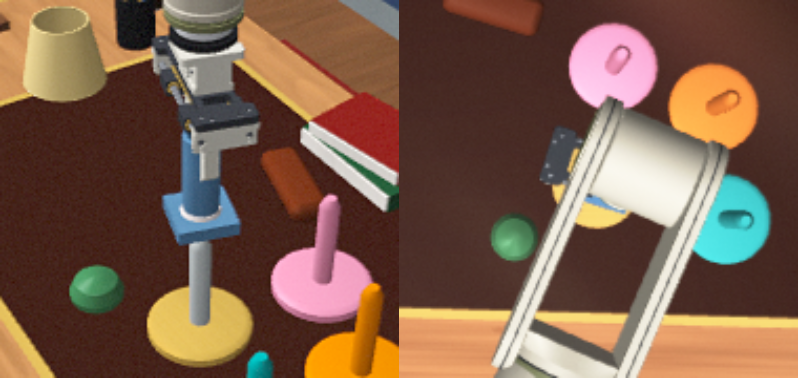

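The side half shows the column upright above the brass stem. The tube is centred at about (201,165) and the stem at (200,280), so they line up to within about a pixel. I'll lower it with force monitoring.

```bash
cat > desc.py <<'E'
from h import *
def descend(ztarget,feed,stop):
    o=robot.get_obs();p=np.array(o["tool_pos"]);f0=np.array(o["ft_force"])
    hit=robot.line_to([*XY,ztarget],feed=feed,stop_force=stop)
    o=robot.get_obs();print(hit,round(o["time_s"],2),o["tool_pos"],o["ft_force"],o["ft_torque"]);return hit
E
python3 - <<'E'
import desc;from desc import *
desc.XY=BASE
for z,f in((.255,.08),(.225,.03),(.18,.03),(.135,.03)):
    if descend(z,f,8):break
s=robot.camera("side");cv2.imwrite("pics/ins.png",cv2.resize(s["img"][180:330,250:410],(640,600)))
E
```

```text
False 21.71 [ 0.463  -0.1334  0.2546] [ 0.0138 -0.6743 -5.3871] [-0.0204 -0.0008  0.0029]
False 22.86 [ 0.4634 -0.1336  0.2253] [-0.5643  0.173  -4.6073] [ 0.0551  0.0036 -0.0169]
False 24.51 [ 0.4633 -0.1336  0.1802] [-0.6706 -0.2679 -4.3675] [ 0.0074 -0.0083  0.0091]
False 26.16 [ 0.4634 -0.1336  0.1352] [ 0.1874  0.3355 -4.4602] [0.0154 0.0091 0.0128]
```

It's sliding down with no side force. Now the last few millimetres until the foot seats.

Run:
```python
import desc;from desc import *
desc.XY=BASE
h=descend(.124,.02,8)
if not h: h=descend(.114,.012,7)
s=robot.camera("side");cv2.imwrite("pics/seat.png",cv2.resize(s["img"][200:330,260:400],(640,594)))
```

```text
False 26.91 [ 0.4632 -0.1335  0.124 ] [ 0.2056 -0.0182 -4.6548] [ 0.0013 -0.0153  0.0407]
True 27.36 [ 0.4635 -0.1335  0.1208] [-0.2104  0.8372  4.9201] [-0.1251  0.1655 -0.0595]
```

View pics/seat.png

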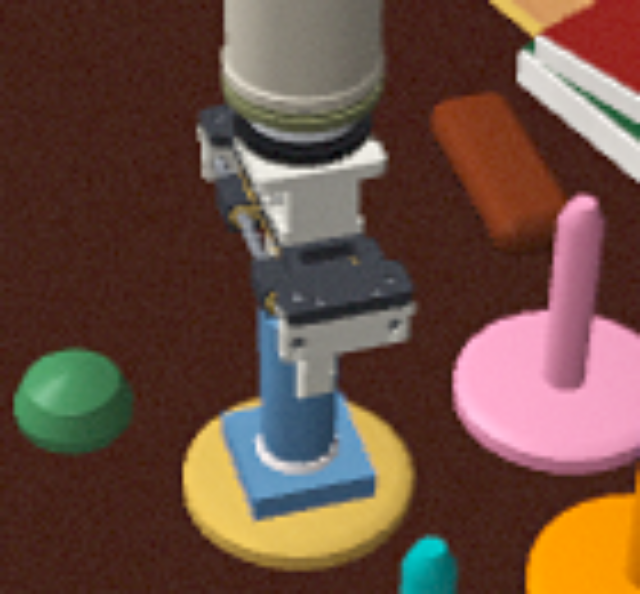

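The foot is flat on the brass disc at about (298,455). Contact came at tool height 0.1208 against 0.121 expected. I'll release, go straight up and check.

Run:
```python
from h import *
robot.set_gripper(1.0);robot.sleep(.2)
robot.line_to([*BASE,.30],feed=.12)
robot.move_to([.30,.25,.35],q_of(down(np.radians(40))))
robot.sleep(.3)
s=robot.camera("side");t=robot.camera("top");print(robot.get_obs()["time_s"])
cv2.imwrite("pics/end.png",np.hstack([cv2.resize(s["img"][160:400,230:480],(400,384)),cv2.resize(t["img"][170:320,130:390],(400,231)) if 0 else cv2.resize(t["img"][140:380,140:390],(400,384))]))
```

```text
32.125
```

View pics/end.png

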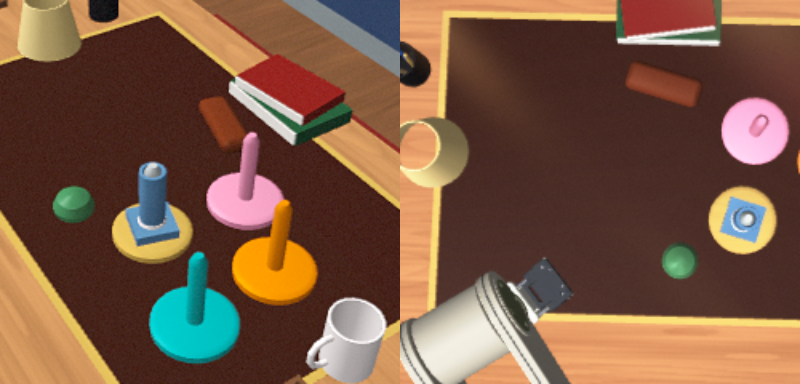

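The column is home on the brass base, with the stem tip just showing above its round end at (152,168). The other things are where they were and the arm is clear.

```bash
python3 -c "
from bench import robot
print(robot.job_done())"
```

```text
the job is handed in; nothing more can be done
None
```

The column is upright and fully home on the brass base, held all the way down the stem before I let go; nothing else on the desk appears to have moved, and the job was handed in at about 32 s of the 61 s allowed.

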